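# Tare the scale with the empty bowl and weigh in the marzipan

## Task

One of the two bowls on the scales already has its marzipan balls, the other is empty. On the scale with the empty bowl, first press the orange tare button fully down, then pour all five balls from the blue cup into that empty bowl, and stand the cup upright on the green board again. Leave the other scale's button, both bowls, the knife and the rolling pin alone, and the balls of the earlier portion in their bowl.

Things in the scene. Friction and masses are not known exactly. Their poses are not given: they have to be found in the camera images.
- board: flat green cutting board fixed to the counter between the two scales, 360 (x) x 160 (y) x 8 mm thick; origin at the centre of its underside, so its top is 8 mm above the origin; x along its length, z up
- cup: open round blue plastic cup, 90 mm tall, outer diameter 58 mm at the foot and 70 mm at the rim, wall 3 mm, about 0.06 kg, standing on the board with five red balls in it; origin at the centre of its underside, z towards its mouth
- knife: flat white plastic modelling knife, about 125 mm long, 18 mm wide, 10 mm thick, lying on the board's far end; origin near its middle, on its underside, x along its length (bystander)
- pin: white rolling pin, 170 mm long, 30 mm diameter, lying crosswise on the counter beyond the board; origin under its middle, y along its length (bystander)
- scale_left: white bench scale, fixed: main housing 200 x 200 mm, top 50 mm above the counter, with a round metal pan (170 mm across, top at 54 mm); in front of it towards -x a lower console (to 158 mm before the centre, top at 34 mm) with a display and an orange tare button. It is the left-hand scale (seen from the robot, +y side). Origin on the counter under the pan's centre
- bowl_left: white bowl standing loose on the pan of the left-hand scale (seen from the robot, +y side): 140 mm across at the rim, 72 mm at the foot, 50 mm high (rim about 104 mm above the counter), wall 4 mm, 0.3 kg; origin at the centre of its underside. At the start one of the two bowls holds four red balls and the other is empty
- tare_left_top (a point): centre of the top face of the round orange tare button (32 mm across) on the console of the left-hand scale (seen from the robot, +y side); it is pressed straight down
- tare_left (a joint): travel of the tare button of the left-hand scale (seen from the robot, +y side), m: 0 = up, 0.006 = fully down (about 5 N); springs back
- scale_right: white bench scale, fixed: main housing 200 x 200 mm, top 50 mm above the counter, with a round metal pan (170 mm across, top at 54 mm); in front of it towards -x a lower console (to 158 mm before the centre, top at 34 mm) with a display and an orange tare button. It is the right-hand scale (seen from the robot, -y side). Origin on the counter under the pan's centre
- bowl_right: white bowl standing loose on the pan of the right-hand scale (seen from the robot, -y side): 140 mm across at the rim, 72 mm at the foot, 50 mm high (rim about 104 mm above the counter), wall 4 mm, 0.3 kg; origin at the centre of its underside. At the start one of the two bowls holds four red balls and the other is empty
- tare_right_top (a point): centre of the top face of the round orange tare button (32 mm across) on the console of the right-hand scale (seen from the robot, -y side); it is pressed straight down
- tare_right (a joint): travel of the tare button of the right-hand scale (seen from the robot, -y side), m: 0 = up, 0.006 = fully down (about 5 N); springs back
- ball0: red marzipan ball, 22 mm diameter, 10 g, in the cup at the start; origin at its centre
- ball1: red marzipan ball, 22 mm diameter, 10 g, in the cup at the start; origin at its centre
- ball2: red marzipan ball, 22 mm diameter, 10 g, in the cup at the start; origin at its centre
- ball3: red marzipan ball, 22 mm diameter, 10 g, in the cup at the start; origin at its centre
- ball4: red marzipan ball, 22 mm diameter, 10 g, in the cup at the start; origin at its centre
- done0: red marzipan ball, 22 mm diameter, 10 g, the earlier portion, lying at the start in one of the two bowls (either one); origin at its centre
- done1: red marzipan ball, 22 mm diameter, 10 g, the earlier portion, lying at the start in one of the two bowls (either one); origin at its centre
- done2: red marzipan ball, 22 mm diameter, 10 g, the earlier portion, lying at the start in one of the two bowls (either one); origin at its centre
- done3: red marzipan ball, 22 mm diameter, 10 g, the earlier portion, lying at the start in one of the two bowls (either one); origin at its centre
Mind the look-alikes: they are no part of the job. Leave any yellow look-alike of the bowl_right alone.

How it is judged (in metres and radians):
On the way, in this order (a step that is already met when the one before it is completed fails the run):
1. the tare button of the scale with the empty bowl is pressed down (at least 4.5 mm) (((horizontal distance between done0 and bowl_left above 0.1 m and value of joint tare_left above 0.0045 m) or (horizontal distance between done0 and bowl_right above 0.1 m and value of joint tare_right above 0.0045 m))), for 0.05 s.
2. the cup is tipped past 70 degrees above the empty bowl (its foot within 180 mm of the bowl's centre) (((horizontal distance between done0 and bowl_left above 0.1 m and angle between cup's own z axis and vertical above 1.22 rad and horizontal distance between cup and bowl_left below 0.18 m and height (world z) of cup above 0.09 m) or (horizontal distance between done0 and bowl_right above 0.1 m and angle between cup's own z axis and vertical above 1.22 rad and horizontal distance between cup and bowl_right below 0.18 m and height (world z) of cup above 0.09 m))), for 0.05 s.
3. all five balls lie in that bowl (((horizontal distance between done0 and bowl_left above 0.1 m and (horizontal distance between ball0 and bowl_left below 0.064 m and z of ball0 in the frame of bowl_left between 0.002 and 0.055 m) and (horizontal distance between ball1 and bowl_left below 0.064 m and z of ball1 in the frame of bowl_left between 0.002 and 0.055 m) and (horizontal distance between ball2 and bowl_left below 0.064 m and z of ball2 in the frame of bowl_left between 0.002 and 0.055 m) and (horizontal distance between ball3 and bowl_left below 0.064 m and z of ball3 in the frame of bowl_left between 0.002 and 0.055 m) and (horizontal distance between ball4 and bowl_left below 0.064 m and z of ball4 in the frame of bowl_left between 0.002 and 0.055 m)) or (horizontal distance between done0 and bowl_right above 0.1 m and (horizontal distance between ball0 and bowl_right below 0.064 m and z of ball0 in the frame of bowl_right between 0.002 and 0.055 m) and (horizontal distance between ball1 and bowl_right below 0.064 m and z of ball1 in the frame of bowl_right between 0.002 and 0.055 m) and (horizontal distance between ball2 and bowl_right below 0.064 m and z of ball2 in the frame of bowl_right between 0.002 and 0.055 m) and (horizontal distance between ball3 and bowl_right below 0.064 m and z of ball3 in the frame of bowl_right between 0.002 and 0.055 m) and (horizontal distance between ball4 and bowl_right below 0.064 m and z of ball4 in the frame of bowl_right between 0.002 and 0.055 m)))), for 0.2 s.
At the end, for the whole second after the job is handed in: All five balls from the cup lie in the bowl that was empty and the four earlier balls in the other bowl; both bowls are upright; the cup stands at rest, upright within 0.08 rad, its foot's centre on the green board and its underside within 3 mm of the board's top (((horizontal distance between done0 and bowl_left above 0.1 m and (horizontal distance between ball0 and bowl_left below 0.064 m and z of ball0 in the frame of bowl_left between 0.002 and 0.055 m) and (horizontal distance between ball1 and bowl_left below 0.064 m and z of ball1 in the frame of bowl_left between 0.002 and 0.055 m) and (horizontal distance between ball2 and bowl_left below 0.064 m and z of ball2 in the frame of bowl_left between 0.002 and 0.055 m) and (horizontal distance between ball3 and bowl_left below 0.064 m and z of ball3 in the frame of bowl_left between 0.002 and 0.055 m) and (horizontal distance between ball4 and bowl_left below 0.064 m and z of ball4 in the frame of bowl_left between 0.002 and 0.055 m) and (horizontal distance between done0 and bowl_right below 0.064 m and z of done0 in the frame of bowl_right between 0.002 and 0.055 m) and (horizontal distance between done1 and bowl_right below 0.064 m and z of done1 in the frame of bowl_right between 0.002 and 0.055 m) and (horizontal distance between done2 and bowl_right below 0.064 m and z of done2 in the frame of bowl_right between 0.002 and 0.055 m) and (horizontal distance between done3 and bowl_right below 0.064 m and z of done3 in the frame of bowl_right between 0.002 and 0.055 m)) or (horizontal distance between done0 and bowl_right above 0.1 m and (horizontal distance between ball0 and bowl_right below 0.064 m and z of ball0 in the frame of bowl_right between 0.002 and 0.055 m) and (horizontal distance between ball1 and bowl_right below 0.064 m and z of ball1 in the frame of bowl_right between 0.002 and 0.055 m) and (horizontal distance between ball2 and bowl_right below 0.064 m and z of ball2 in the frame of bowl_right between 0.002 and 0.055 m) and (horizontal distance between ball3 and bowl_right below 0.064 m and z of ball3 in the frame of bowl_right between 0.002 and 0.055 m) and (horizontal distance between ball4 and bowl_right below 0.064 m and z of ball4 in the frame of bowl_right between 0.002 and 0.055 m) and (horizontal distance between done0 and bowl_left below 0.064 m and z of done0 in the frame of bowl_left between 0.002 and 0.055 m) and (horizontal distance between done1 and bowl_left below 0.064 m and z of done1 in the frame of bowl_left between 0.002 and 0.055 m) and (horizontal distance between done2 and bowl_left below 0.064 m and z of done2 in the frame of bowl_left between 0.002 and 0.055 m) and (horizontal distance between done3 and bowl_left below 0.064 m and z of done3 in the frame of bowl_left between 0.002 and 0.055 m))) and angle between each of cup, bowl_left, bowl_right's own z axis and vertical below 0.08 rad and z of cup in the frame of board between 0.005 and 0.011 m and x of cup in the frame of board between -0.18 and 0.18 m and y of cup in the frame of board between -0.08 and 0.08 m and linear speed of cup below 0.02 m/s); the robot touches nothing.
It fails at once if the tare button of the scale with the already filled bowl is pressed (over 3 mm) ((horizontal distance between done0 and bowl_left above 0.1 m and value of joint tare_right above 0.003 m) or (horizontal distance between done0 and bowl_right above 0.1 m and value of joint tare_left above 0.003 m)).
It fails at once if a bowl is shifted or lifted more than 30 mm (distance of any of bowl_left, bowl_right from where it was at the start of the episode above 0.03 m).
It fails at once if the knife or the rolling pin is moved more than 30 mm (distance of any of knife, pin from where it was at the start of the episode above 0.03 m).
It also fails if it takes over 64 s, if anything falls off the work surface, if the arm or the gripper's body presses on something with over 40 N, if the wrist force passes 120 N, or if a joint passes its speed limit or range.

## Robot

A 6-joint arm with a two-finger parallel gripper is mounted at the origin on the work surface. World frame = base frame: x ahead of the robot, y to its left, z up, the work surface at z = 0. Lengths are in mm, angles in rad, forces in N, time in s.
With the tool pointing down it reaches from about 350 to 875 mm from the base axis. Payload 15.5 kg.
Tool frame: the origin (TCP) lies where the fingers leave the gripper's body, on its centre line; the fingertips stand 73 mm ahead of it and the grasp point (between the pads) lies 54 mm ahead of it; z points along the fingers, y is the line along which they close (so a half turn about z gives the same grasp; the last joint's range is limited). The gripper opens to 85 mm and grips with 20 to 120 N. Pads are 22 mm wide; open, the fingers measure 114 mm over their backs; the gripper's body (76 mm by 85 mm) begins 54 mm behind the grasp point. The pads swing forward as they close: fully open they stand 13 mm farther back than shut.
Start: joints at [-1.214, 0.494, 1.345, -0, 1.302, -0.096], TCP at [273.43, -562.017, 303.877] pointing down, gripper open.
Joint ranges: [-2.91, 2.91], [-0.82, 2.16], [0.22, 2.67], [-1.22, 4.37], [0.12, 2.79], [-3.08, 3.08]. Speed limits (rad/s): [1.89, 1.89, 2.57, 3.01, 3.01, 3.01].

## Interface

Orientations are given as a rotation vector (axis times angle).
In Python, from workcell import status, imaging, sign_off gives the robot as it stands.
- The arm moves only by the shell command python3 -m handwheel 'ROWS' [FORCE]. ROWS is JSON, a list of rows, each an object of numbers: "claw": the opening, from -1 (shut) to 1 (fully open); "dx", "dy", "dz": the shift along the tool's x, y, z each as a share of 30 mm, from -1 to 1; "wx", "wy", "wz": the turn, a rotation vector about the tool's x, y, z each as a share of 0.12 rad, from -1 to 1. A call has 1 to 5 rows; each row shifts and turns the commanded pose from where the row before left it, along the tool's axes as they then stand; what a row does not reach is not made up. A row lasts 1/8 s, in which the tool goes at most 62.5 mm and 10.7 degrees, less where a joint would pass 70% of its speed; a pose out of reach is approached as far as the arm can. A call with a number of a shift or a turn outside -1 to 1 is refused whole. A call with a gripper value outside its range is refused whole. The fingers move at their own pace and stop on an object; FORCE is the grip in N (left out, the last holds). Time passes only in rows, so rows that do not move let the fingers close. It gives the time, the measured TCP pose, the force, the opening and the grip force at its end, in the units of the state.
- status.observe(): the state, without advancing time (a new reading comes with each control period).
- imaging.read_camera(name): name is "side" or "top" or "wrist"; returns (picture, depth): 384x512x3 uint8, red, green, blue; 384x512 float32, mm along the optical axis (not along the pixel's ray), 0 where there is no reading.
- imaging.calibration(name): a dict with "fx", "fy", "cx", "cy" (pixels), "D" ([k1, k2, p1, p2, k3] as OpenCV has them; the pictures are not rectified), "pose" (4x4, takes a point from camera to world coordinates). Camera axes: x right, y down, z forward; pixel columns grow to the right and rows downward; lengths in mm; the calibration is good to about 2 mm. A picture is of the moment at which its call begins: read the wrist's pose just before it. calibration takes no time and is no camera call; for the wrist camera it gives the pose at the moment of the call.
- sign_off(): hands the job in; it is judged then, once.
The state is a dict: "time_s": time; "qpos": joint angles; "joint_vel": joint speeds; "effort": joint torques, N m; "tcp_pos": TCP position; "eef_rot": TCP orientation; "contact_force": force on the tool from outside, world axes, zero at the start; "wrist_torque": the same for the moment, N m; "finger_gap": finger opening in mm; "finger_force": force on a finger pad.
Only numpy, scipy, OpenCV 4.12 (cv2) and the standard library are available. Lean on these libraries where they do the work, as an engineer would, in place of code of your own. Each camera call takes 0.05 s, during which the arm holds its last target. There are 200 camera calls.

## Working session

There is one attempt and no reset: what is moved stays moved. The work goes in short steps, Python scripts to look and compute and a shell command to move; the robot and the scene stay as the last step left them, time stands still between calls to the robot, and variables do not carry over. Pictures are saved under pics/ and viewed, at most 10 in all, crops included, and the job is handed in when it is done.

```bash
mkdir -p pics; python3 - <<'E'
from workcell import status, imaging
import cv2,numpy as np
s=status.observe();print(s)
for n in("top","side"):
    p,d=imaging.read_camera(n);c=imaging.calibration(n);print(n,c)
    np.savez(f"pics/{n}0.npz",p=p,d=d)
    cv2.imwrite(f"pics/{n}0.png",p[:,:,::-1])
a=cv2.imread("pics/top0.png")
cv2.imwrite("pics/top0b.png",cv2.resize(a,(800,600)))
E
```

```text
{'time_s': 0.0, 'qpos': array([-1.21347907e+00,  4.94185022e-01,  1.34613350e+00, -2.19915900e-05,
        1.30250804e+00, -9.55430525e-02]), 'joint_vel': array([-0.00062368,  0.00174926,  0.00029467, -0.00069742,  0.00155459,
        0.00017452]), 'effort': array([-1.10510809e-03, -8.82160091e+01, -3.83869314e+01, -1.60379259e-04,
        1.00335773e-02, -2.59087676e-05]), 'tcp_pos': array([ 273.33899781, -561.75331558,  303.29825789]), 'eef_rot': array([-3.06020897e+00, -7.05023213e-01,  2.85870126e-04]), 'contact_force': array([0.22086045, 0.31353537, 0.48852289]), 'wrist_torque': array([-0.01421913,  0.01866149,  0.03859249]), 'finger_force': 0.0, 'finger_gap': 85.4086545567775}
top {'fx': 383.47307146441483, 'fy': 383.47307146441483, 'cx': 254.07558814726633, 'cy': 191.07791204328163, 'D': array([-0.04886444,  0.        ,  0.        ,  0.        ,  0.        ]), 'pose': array([[ 6.11349800e-03, -9.85400781e-01,  1.70140903e-01,
         3.70694922e+02],
       [-9.99980626e-01, -6.22368511e-03, -1.14285363e-04,
        -2.58027554e+01],
       [ 1.17152029e-03, -1.70136908e-01, -9.85419738e-01,
         9.81042356e+02],
       [ 0.00000000e+00,  0.00000000e+00,  0.00000000e+00,
         1.00000000e+00]])}
side {'fx': 362.7317836430055, 'fy': 362.7317836430055, 'cx': 256.31886533946783, 'cy': 189.19276247313852, 'D': array([0.0315009, 0.       , 0.       , 0.       , 0.       ]), 'pose': array([[-9.53188605e-01, -1.74328980e-01,  2.47064546e-01,
         3.44998538e+02],
       [-3.02137868e-01,  5.16660284e-01, -8.01108519e-01,
         6.32131946e+02],
       [ 1.20079926e-02, -8.38255067e-01, -5.45146082e-01,
         5.53949469e+02],
       [ 0.00000000e+00,  0.00000000e+00,  0.00000000e+00,
         1.00000000e+00]])}
```

View pics/top0b.png

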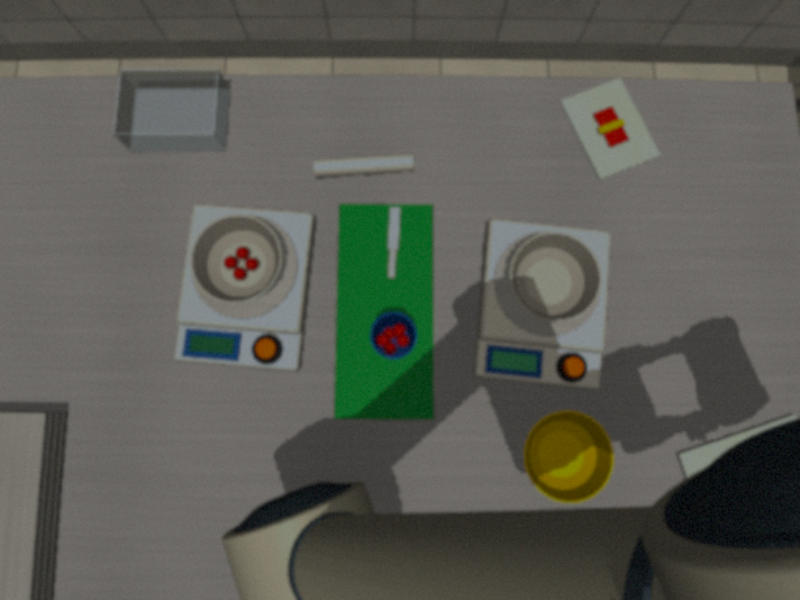

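View pics/side0.png

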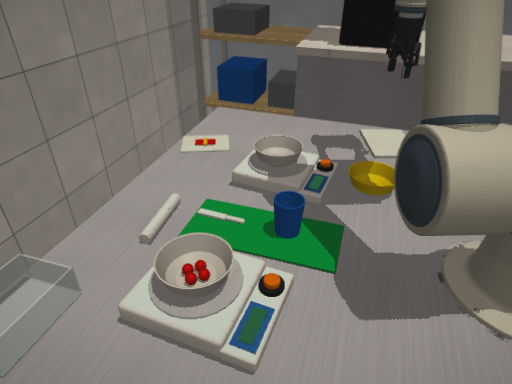

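The top view (enlarged) shows the left bowl at (240,262) with 4 red balls and the right bowl at (553,275) empty. The left tare button is at (267,348) and the right one at (571,367). The cup is at (394,335), the yellow look-alike bowl at (569,456) and the knife at (393,240). The right bowl and right button are the ones meant: that bowl is white, stands on a pan and is empty, while the yellow one stands on the counter. I'll measure them and confirm in a crop.

```bash
cat > h.py <<'E'
import cv2,numpy as np
from workcell import imaging,status
from scipy.spatial.transform import Rotation as R
def ray(c,uv):
    K=np.array([[c['fx'],0,c['cx']],[0,c['fy'],c['cy']],[0,0,1]])
    q=cv2.undistortPoints(np.array(uv,float).reshape(-1,1,2),K,np.array(c['D'])).reshape(-1,2)
    return c['pose'][:3,3],np.c_[q,np.ones(len(q))]@c['pose'][:3,:3].T
def onplane(c,uv,z):
    o,d=ray(c,uv);return o+d*((z-o[2])/d[:,2])[:,None]
def cloud(c,d):
    v,u=np.mgrid[:384,:512];o,r=ray(c,np.c_[u.ravel(),v.ravel()])
    P=(o+r*d.reshape(-1,1)).reshape(384,512,3);P[d==0]=np.nan;return P
def blobs(m,amin=30):
    n,l,st,ce=cv2.connectedComponentsWithStats(m.astype(np.uint8))
    return [(l==i,ce[i],st[i,4]) for i in range(1,n) if st[i,4]>=amin]
def circ(P):
    x=np.linalg.lstsq(np.c_[2*P[:,:2],np.ones(len(P))],(P[:,:2]**2).sum(1),rcond=None)[0]
    return x[:2],np.sqrt(x[2]+x[0]**2+x[1]**2)
E
python3 - <<'E'
from h import *
for n in("top","side"):
    z=np.load(f"pics/{n}0.npz");p,d=z['p'],z['d'];c=imaging.calibration(n);P=cloud(c,d)
    h=cv2.cvtColor(p,cv2.COLOR_RGB2HSV);H,S,V=[h[...,i].astype(int) for i in range(3)]
    print(n,"floor z",np.nanmedian(P[(abs(P[...,2])<15)][:,2]))
    for nm,m in dict(orange=(H>6)&(H<20)&(S>180)&(V>80),blue=(H>108)&(H<125)&(S>150)&(V>40),red=((H<4)|(H>175))&(S>180)&(V>80),green=(H>50)&(H<75)&(S>150)&(V>40)).items():
        for b,ce,a in blobs(m):
            Q=P[b];Q=Q[~np.isnan(Q[:,0])]
            if len(Q): print(n,nm,ce.round(1),a,"med",np.median(Q,0).round(1),"rng",np.percentile(Q,[3,97],0).round(0).tolist())
    Q=P[(abs(P[...,2]-102)<4)&(P[...,0]>350)]
    for nm,k in(("bowlL",Q[:,1]>80),("bowlR",Q[:,1]<-80),("?cup",abs(Q[:,1])<80)):
        q=Q[k]
        if len(q)>20:
            print(nm,len(q),circ(q),q[:,2].mean())
a=cv2.imread("pics/top0.png")[130:330,100:420]
cv2.imwrite("pics/crop0.png",cv2.resize(a,None,fx=2.5,fy=2.5,interpolation=3))
E
```

```text
top floor z -0.04720743109402292
top orange [169.3 222.6] 141 med [451.1 179.   55.3] rng [[439.0, 165.0, 45.0], [466.0, 194.0, 59.0]]
top orange [367.2 234.1] 129 med [ 427.  -300.1   55.3] rng [[413.0, -314.0, 52.0], [439.0, -287.0, 59.0]]
top blue [247.8 206. ] 50 med [494.5  -9.1  65.2] rng [[481.0, -32.0, 30.0], [499.0, 5.0, 89.0]]
top red [387.   73.9] 75 med [ 867.7 -389.7    7.9] rng [[857.0, -405.0, 6.0], [880.0, -374.0, 11.0]]
top red [394.1  87.2] 84 med [ 829.  -406.     7.7] rng [[818.0, -421.0, 5.0], [842.0, -392.0, 11.0]]
top red [154.6 161.6] 31 med [597.6 215.4  79.1] rng [[592.0, 210.0, 75.0], [604.0, 223.0, 82.0]]
top red [150.3 171. ] 65 med [576.7 227.3  78.7] rng [[560.0, 212.0, 73.0], [589.0, 238.0, 82.0]]
top red [160.5 168.4] 34 med [580.5 200.7  78.4] rng [[574.0, 194.0, 74.0], [587.0, 207.0, 83.0]]
top red [251.2 215.6] 170 med [472.1 -17.4  42.5] rng [[454.0, -39.0, 29.0], [488.0, 1.0, 49.0]]
top green [244.9 200.9] 6959 med [523.2   3.9   7.5] rng [[354.0, -78.0, 4.0], [689.0, 68.0, 11.0]]
top green [134.5 220.1] 153 med [459.  270.3  37.8] rng [[449.0, 2
[... 873 characters left out ...]
12.0]]
side red [201.7 269.8] 185 med [573.4 215.8  78.4] rng [[559.0, 199.0, 71.0], [590.0, 229.0, 82.0]]
side red [189.1 273.8] 193 med [590.5 232.4  78.5] rng [[576.0, 215.0, 70.0], [606.0, 244.0, 83.0]]
side green [272.  235.8] 5490 med [503.3  12.    9.1] rng [[353.0, -77.0, 7.0], [690.0, 73.0, 11.0]]
side green [246.6 335. ] 69 med [464.6 290.8  39.5] rng [[452.0, 277.0, 38.0], [473.0, 299.0, 42.0]]
bowlL 758 (array([584.08665186, 219.17560819]), np.float64(66.53721659771327)) 102.91537732092313
bowlR 816 (array([ 959.86523284, -752.378322  ]), np.float64(626.4460808766299)) 102.12784861027724
?cup 81 (array([469.92282944, -19.70385912]), np.float64(33.14179775107379)) 99.0957089246964
```

View pics/crop0.png

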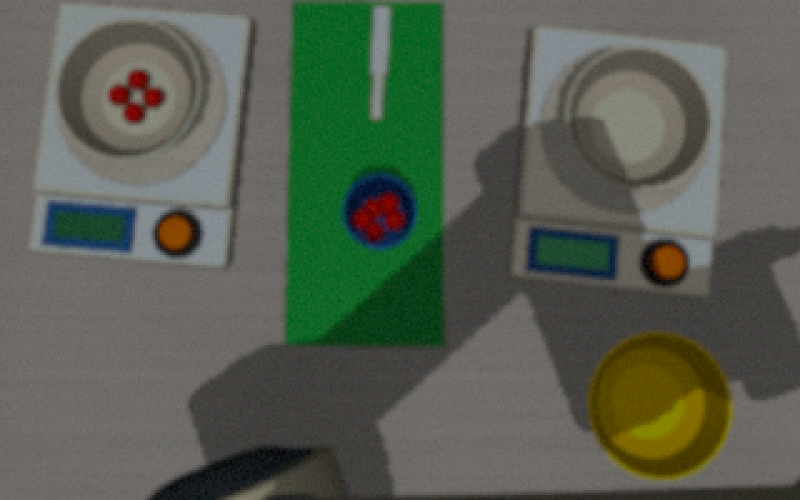

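The crop confirms it: right-hand bowl (white, on the pan, empty) and right-hand tare button at (665,262) in the crop. The measured button position is (427,-300,~57), which fits the 32 mm size. Next I shut the gripper and move above the button.

```bash
cat > log.py <<'E'
from workcell import status
import json
s=status.observe();open("log.jsonl","a").write(json.dumps([list(map(float,s[k])) for k in("qpos","tcp_pos","eef_rot")])+"\n")
print(round(s["time_s"],2),s["qpos"].round(3),s["tcp_pos"].round(1),s["eef_rot"].round(3),"gap",round(s["finger_gap"],1),"ff",s["finger_force"],"F",s["contact_force"].round(1))
E
python3 log.py
python3 -m handwheel '[{"claw":-1,"dx":0.84,"dy":-0.56,"dz":0.48},{"claw":-1,"dx":0.84,"dy":-0.56,"dz":0.48},{"claw":-1,"dx":0.84,"dy":-0.56,"dz":0.48},{"claw":-1,"dx":0.84,"dy":-0.56,"dz":0.48},{"claw":-1,"dx":0.84,"dy":-0.56,"dz":0.48}]' 40
python3 log.py
python3 -m handwheel '[{"claw":-1,"dx":0.84,"dy":-0.56,"dz":0.48},{"claw":-1,"dx":0.84,"dy":-0.56,"dz":0.48},{"claw":-1,"dx":0.84,"dy":-0.56,"dz":0.48},{"claw":-1,"dx":0.84,"dy":-0.56,"dz":0.48},{"claw":-1,"dx":0.84,"dy":-0.56,"dz":0.48}]'
python3 -m handwheel '[{"claw":-1},{"claw":-1}]'
python3 log.py
```

```text
0.1 [-1.213  0.494  1.346  0.     1.302 -0.095] [ 273.3 -561.8  303.4] [-3.06  -0.705  0.   ] gap 85.2 ff 0.0 F [-0.6 -0.1  0.5]
0.1 [-1.213  0.494  1.346  0.     1.302 -0.095] [ 273.3 -561.8  303.4] [-3.06  -0.705  0.   ] gap 85.2 ff 0.0 F [-0.6 -0.1  0.5]
0.1 [-1.213  0.494  1.346  0.     1.302 -0.095] [ 273.3 -561.8  303.4] [-3.06  -0.705  0.   ] gap 85.2 ff 0.0 F [-0.6 -0.1  0.5]$[0]: bad value
$[0]: bad value
$[0]: bad value
```

```bash
python3 -m handwheel '[{"claw":-1,"dx":0.84,"dy":-0.56,"dz":0.48,"wx":0,"wy":0,"wz":0},{"claw":-1,"dx":0.84,"dy":-0.56,"dz":0.48,"wx":0,"wy":0,"wz":0},{"claw":-1,"dx":0.84,"dy":-0.56,"dz":0.48,"wx":0,"wy":0,"wz":0},{"claw":-1,"dx":0.84,"dy":-0.56,"dz":0.48,"wx":0,"wy":0,"wz":0},{"claw":-1,"dx":0.84,"dy":-0.56,"dz":0.48,"wx":0,"wy":0,"wz":0}]' 40
python3 log.py
```

```text
time_s: 0.72
tcp_pos: [350.3, -430.4, 231.3]
eef_rot: [-3.061, -0.705, 0.0]
contact_force: [0.3, -0.3, 0.1]
finger_gap: 0.1
finger_force: 0.0
0.72 [-0.995  0.48   1.606  0.     1.056  0.123] [ 350.3 -430.4  231.3] [-3.061 -0.705  0.   ] gap 0.1 ff 0.0 F [ 0.3 -0.3  0.1]
```

```bash
python3 -m handwheel '[{"claw":-1,"dx":0.84,"dy":-0.56,"dz":0.48,"wx":0,"wy":0,"wz":0},{"claw":-1,"dx":0.84,"dy":-0.56,"dz":0.48,"wx":0,"wy":0,"wz":0},{"claw":-1,"dx":0.84,"dy":-0.56,"dz":0.48,"wx":0,"wy":0,"wz":0},{"claw":-1,"dx":0.84,"dy":-0.56,"dz":0.48,"wx":0,"wy":0,"wz":0},{"claw":-1,"dx":0.84,"dy":-0.56,"dz":0.48,"wx":0,"wy":0,"wz":0}]' |head -2
python3 -m handwheel '[{"claw":-1,"dx":0,"dy":0,"dz":0.4,"wx":0,"wy":0,"wz":0},{"claw":-1,"dx":0,"dy":0,"dz":0,"wx":0,"wy":0,"wz":0}]'
python3 log.py
```

```text
time_s: 1.35
tcp_pos: [426.9, -299.8, 159.3]
time_s: 1.6
tcp_pos: [426.2, -300.8, 147.2]
eef_rot: [-3.06, -0.705, 0.001]
contact_force: [0.6, -0.1, 0.7]
finger_gap: 0.0
finger_force: 0.0
1.6 [-0.729  0.567  1.762 -0.     0.814  0.389] [ 426.2 -300.8  147.2] [-3.06e+00 -7.05e-01  1.00e-03] gap 0.0 ff 0.0 F [ 0.6 -0.1  0.7]
```

```bash
python3 -m handwheel '[{"claw":-1,"dx":0,"dy":0,"dz":0.4,"wx":0,"wy":0,"wz":0},{"claw":-1,"dx":0,"dy":0,"dz":0.2,"wx":0,"wy":0,"wz":0},{"claw":-1,"dx":0,"dy":0,"dz":0,"wx":0,"wy":0,"wz":0}]' | sed -n '2p;4p'
python3 -m handwheel '[{"claw":-1,"dx":0,"dy":0,"dz":0.1,"wx":0,"wy":0,"wz":0},{"claw":-1,"dx":0,"dy":0,"dz":0,"wx":0,"wy":0,"wz":0}]'| sed -n '2p;4p'
python3 -m handwheel '[{"claw":-1,"dx":0,"dy":0,"dz":0.08,"wx":0,"wy":0,"wz":0},{"claw":-1,"dx":0,"dy":0,"dz":0,"wx":0,"wy":0,"wz":0}]'| sed -n '2p;4p'
```

```text
tcp_pos: [426.2, -300.9, 129.4]
contact_force: [0.2, -0.5, 0.6]
tcp_pos: [426.6, -300.9, 127.0]
contact_force: [-1.1, -1.8, 2.7]
tcp_pos: [426.6, -300.8, 124.5]
contact_force: [-2.4, -1.7, 3.6]
```

```bash
python3 -m handwheel '[{"claw":-1,"dx":0,"dy":0,"dz":0.06,"wx":0,"wy":0,"wz":0},{"claw":-1,"dx":0,"dy":0,"dz":0,"wx":0,"wy":0,"wz":0}]'| sed -n '2p;4p'
python3 -m handwheel '[{"claw":-1,"dx":0,"dy":0,"dz":0.05,"wx":0,"wy":0,"wz":0},{"claw":-1,"dx":0,"dy":0,"dz":0,"wx":0,"wy":0,"wz":0}]'| sed -n '2p;4p'
```

```text
tcp_pos: [426.6, -300.9, 122.7]
contact_force: [-2.6, -1.7, 4.6]
tcp_pos: [426.7, -300.9, 122.2]
contact_force: [-6.3, 0.9, 28.4]
```

Bottomed out: the force rose from 4.6 to 28 N over 0.5 mm. I retract.

```bash
python3 -m handwheel '[{"claw":-1,"dx":0,"dy":0,"dz":-0.3,"wx":0,"wy":0,"wz":0},{"claw":-1,"dx":0,"dy":0,"dz":-1,"wx":0,"wy":0,"wz":0},{"claw":0,"dx":0,"dy":0,"dz":-1,"wx":0,"wy":-1,"wz":0},{"claw":1,"dx":0,"dy":0,"dz":-1,"wx":0,"wy":-1,"wz":0},{"claw":1,"dx":0,"dy":0,"dz":-1,"wx":0,"wy":-1,"wz":0}]' | sed -n '2p;4p'
python3 log.py
python3 -m handwheel '[{"claw":1,"dx":0,"dy":0,"dz":-1,"wx":0.5,"wy":-1,"wz":0},{"claw":1,"dx":0,"dy":0,"dz":-0.5,"wx":0.5,"wy":-1,"wz":0},{"claw":1,"dx":0,"dy":0,"dz":0,"wx":0,"wy":0,"wz":0.5}]' | sed -n '2p;4p'
python3 log.py
cat > kin.py <<'E'
import json,numpy as np
from scipy.optimize import least_squares
from scipy.spatial.transform import Rotation as R
L=[json.loads(l) for l in open("log.jsonl")]
def Ry(a):return R.from_euler('y',a)
def Rz(a):return R.from_euler('z',a)
def fk(q,p):
    d1,L1,L2,d6,a1,a3=p
    A=Rz(q[0])*Ry(q[1]);x=np.array([0,0,d1])+Rz(q[0]).apply([a1,0,0])+A.apply([0,0,L1])
    B=A*Ry(q[2]);x=x+B.apply([a3,0,L2]);T=B*Rz(q[3])*Ry(q[4])*Rz(q[5])
    return x+T.apply([0,0,d6]),T
def fit():
    P0=np.array([300,435,435,250,0,0.]);
    f=lambda p:np.concatenate([fk(q,p)[0]-np.array(t) for q,t,_ in L]+[(p-P0)*1e-3])
    return least_squares(f,P0)
LO=np.array([-2.91,-.82,.22,-1.22,.12,-3.08]);HI=np.array([2.91,2.16,2.67,4.37,2.79,3.08])
def ik(pos,Rt,p,q0,off):
    def f(q):
        x,T=fk(q,p);return np.r_[(x-pos)/100,(Rt.inv()*(T*off)).as_rotvec()]
    s=least_squares(f,np.clip(q0,LO+.01,HI-.01),bounds=(LO,HI));return s.x,np.abs(s.fun).max()
if __name__=="__main__":
    s=fit();print(s.x.round(1),np.abs(s.fun).max().round(2))
    for q,t,r in L[-4:]:
        print((fk(q,s.x)[1].inv()*R.from_rotvec(r)).as_rotvec().round(3))
E
python3 kin.py
```

```text
tcp_pos: [436.1, -295.9, 250.4]
contact_force: [-0.4, -0.5, -0.2]
3.6 [-0.559  0.507  1.545 -0.318  1.302  0.678] [ 436.1 -295.9  250.4] [ 2.935  0.675 -0.54 ] gap 54.4 ff 0.0 F [-0.4 -0.5 -0.2]
tcp_pos: [453.6, -288.6, 290.1]
contact_force: [-0.3, -0.8, 0.1]
3.98 [-0.489  0.589  1.348 -0.398  1.677  0.765] [ 453.6 -288.6  290.1] [ 2.911  0.546 -0.936] gap 85.0 ff 0.0 F [-0.3 -0.8  0.1]
[481.3 138.7 379.9 133.8 198.5  65.9] 59.04
[-0.    -0.     1.571]
[-0.     0.     1.571]
[0.    0.    1.571]
[0.    0.    1.571]
```

```bash
sed -i 's/d1,L1,L2,d6,a1,a3=p/d1,L1,L2,d6,a1,a3,a2,b5=p/; s/A.apply(\[0,0,L1\])/A.apply([a2,0,L1])/; s/T=B\*Rz(q\[3\])\*Ry(q\[4\])/C=B*Rz(q[3])*Ry(q[4]);x=x+C.apply([b5,0,0]);T=C/; s/0,0\.\])/0,0,0,0.])/' kin.py; python3 kin.py
```

```text
[519.9 140.2 370.6 132.2 132.6  66.2  92.    6.5] 58.94
[-0.    -0.     1.571]
[-0.     0.     1.571]
[0.    0.    1.571]
[0.    0.    1.571]
```

```bash
sed -i 's/a2,b5=p/a2,b5,y0=p/; s/\[a1,0,0\]/[a1,y0,0]/; s/0,0,0,0\.\])/0,0,0,0,0.])/' kin.py; python3 kin.py
```

```text
[256.6 596.8 384.4 262.7   0.  117.9  -0.   -0.   59.6] 0.16
[-0.    -0.     1.571]
[-0.     0.     1.571]
[0.    0.    1.571]
[0.    0.    1.571]
```

```bash
cat > plan.py <<'E'
from kin import *
p=fit().x; off=R.from_euler('z',np.pi/2)
q0=np.array(L[-1][0])
cup=np.array([468.5,-20.5,65.]); B=np.array([557.5,-262.6,0])
def pose(g,psi,pi_,th,flip):
    h=np.array([np.cos(psi),np.sin(psi),0]);z=np.cos(pi_)*h-np.sin(pi_)*np.array([0,0,1])
    y=np.array([-np.sin(psi),np.cos(psi),0])*flip; T=R.from_matrix(np.c_[np.cross(y,z),y,z])
    T=R.from_rotvec(h*th)*T
    return g-54*T.as_matrix()[:,2],T
def margin(q):return min((q-LO).min(),(HI-q).min())
if __name__=="__main__":
  for pd in(10,25,40):
   for ps in range(-90,91,15):
    for fl in(1,-1):
     for sg in(1,-1):
      psi=np.radians(ps);pp=np.radians(pd);ok=1;ms=[];q=q0;pq=None;dm=0
      for seed in (q0,np.r_[q0[:3],1.5,1,0],np.r_[q0[:3],3,1,0],np.r_[q0[:3],1.5,1,2.5],np.r_[q0[:3],1.5,1,-2.5]):
        t,T=pose(cup,psi,pp,0,fl);q,e=ik(t,T,p,seed,off)
        if e<.01 and margin(q)>.03:break
      else: continue
      qg=q;d=np.array([np.sin(psi),-np.cos(psi),0])*sg
      for f in np.r_[np.linspace(0,1,6),np.arange(1.1,2.3,.1)]:
        th=max(0,f-1)*100*np.pi/180*sg
        g=cup+np.array([0,0,115])*min(1,3*f)+(B-45*d-np.r_[cup[:2],0])*min(f,1); g[2]=min(g[2],180)
        t,T=pose(g,psi,pp,th,fl);q2,e=ik(t,T,p,q,off)
        if e>.01:ok=0;break
        dm=max(dm,np.abs(q2-q).max());q=q2;ms.append(margin(q))
      if ok and min(ms)>.03:print(pd,ps,fl,sg,"margin",round(min(ms),2),"maxstep",round(dm,2),"qg",qg.round(2),"qp",q.round(2))
E
python3 plan.py
```

```text
10 -30 1 -1 margin 0.03 maxstep 0.31 qg [0.35 1.51 2.46 4.08 1.93 2.22] qp [-0.54  1.22  2.32  3.29  2.06 -0.46]
10 -30 -1 1 margin 0.12 maxstep 0.22 qg [ 0.35  1.51  2.46  4.08  1.93 -0.92] qp [-0.56  1.23  2.33  2.93  2.06  0.43]
10 15 1 -1 margin 0.08 maxstep 0.43 qg [-0.85  1.75  2.59  1.92  1.92  0.47] qp [-1.07  1.07  2.03  1.97  1.64 -0.48]
10 15 -1 1 margin 0.08 maxstep 0.38 qg [-0.85  1.75  2.59  1.92  1.92 -2.67] qp [-1.07  1.07  2.02  1.66  1.65  0.57]
10 30 1 -1 margin 0.28 maxstep 0.39 qg [-0.95  1.42  2.39  1.75  1.49  0.9 ] qp [-1.09  1.05  1.83  1.7   1.63 -0.26]
10 30 -1 1 margin 0.28 maxstep 0.31 qg [-0.95  1.42  2.39  1.75  1.49 -2.24] qp [-1.09  1.05  1.82  1.41  1.71  0.79]
10 45 1 -1 margin 0.47 maxstep 0.32 qg [-0.94  1.23  2.2   1.47  1.36  1.28] qp [-1.06  1.06  1.63  1.49  1.7  -0.06]
10 45 -1 1 margin 0.47 maxstep 0.26 qg [-0.94  1.23  2.2   1.47  1.36 -1.86] qp [-1.06  1.06  1.61  1.22  1.84  0.96]
10 60 1 -1 margin 0.67 maxstep 0.24 qg [-0.89  1.14  2.    1.21  1.39  1.56] qp [-1.02  1.09  1.42  1.34  1.84  0.1 ]
10 60 -1 1 margin 0.67 maxstep 0.2 qg [-0.
[... 4199 characters left out ...]
 -1 margin 0.58 maxstep 0.29 qg [-0.73  0.8   2.08  1.18  0.95  1.88] qp [-1.02  1.19  1.75  1.77  1.86 -0.21]
40 60 -1 1 margin 0.32 maxstep 0.25 qg [-0.73  0.8   2.08  1.18  0.95 -1.26] qp [-0.85  1.28  1.06  1.06  2.47  1.15]
40 75 1 -1 margin 0.65 maxstep 0.24 qg [-0.69  0.81  1.93  0.91  1.09  1.99] qp [-1.    1.19  1.57  1.6   1.91 -0.01]
40 75 -1 1 margin 0.14 maxstep 0.21 qg [-0.69  0.81  1.93  0.91  1.09 -1.15] qp [-0.78  1.32  0.89  0.98  2.65  1.19]
40 90 1 -1 margin 0.74 maxstep 0.21 qg [-0.62  0.83  1.78  0.72  1.24  2.02] qp [-0.96  1.21  1.38  1.46  2.02  0.16]
40 90 -1 -1 margin 0.1 maxstep 0.21 qg [-0.62  0.83  1.78  0.72  1.24 -1.12] qp [-0.96  1.21  1.38  1.46  2.02 -2.98]
```

```bash
cat > rows.py <<'E'
from plan import *
from workcell import status
def cur():
    s=status.observe();return s["tcp_pos"],R.from_rotvec(s["eef_rot"]),s["qpos"]
def run(x0,T0,row,n):
    out=[];x,T=x0,T0
    for _ in range(n):
        x=x+T.apply(np.array(row[:3])*30);T=T*R.from_rotvec(np.array(row[3:])*.12);out.append((x,T))
    return out
def solve(xt,Tt,n,x0,T0,q):
    w=(T0.inv()*Tt).as_rotvec()/n/.12
    f=lambda v:run(x0,T0,np.r_[v,w],n)[-1][0]-xt
    v=least_squares(f,[0,0,0]).x
    row=np.r_[v,w].round(2);o=run(x0,T0,row,n)
    print("n",n,"row",row,"err mm",(o[-1][0]-xt).round(1),"rad",np.round((o[-1][1].inv()*Tt).magnitude(),3))
    for i,(x,T) in enumerate(o):
        q2,e=ik(x,T,p,q,off);
        if i%max(1,n//5)==0 or i==n-1 or e>.01: print(i+1,"tcp",x.round(0),"grasp",(x+54*T.as_matrix()[:,2]).round(0),"q",q2.round(2),"dq",np.abs(q2-q).max().round(2),"e",round(e,3))
        q=q2
    return o[-1][0],o[-1][1],q
PSI,PP=np.radians(60),np.radians(25)
E
python3 - <<'E'
from rows import *
x,T,q=cur()
zt=pose(cup,PSI,PP,0,-1)[1].as_matrix()[:,2]
t,Tt=pose(cup-120*zt,PSI,PP,0,-1)
for n in(20,25): solve(t,Tt,n,x,T,q)
E
```

```text
n 20 row [-0.01 -0.17  0.33  0.05  0.68 -0.33] err mm [-2.3 -0.6 -2.4] rad 0.013
1 tcp [ 446. -285.  283.] grasp [ 419. -291.  236.] q [-0.51  0.56  1.4  -0.34  1.6   0.71] dq 0.08 e 0.0
5 tcp [ 421. -269.  250.] grasp [ 408. -266.  197.] q [-0.64  0.48  1.58 -0.1   1.32  0.43] dq 0.08 e 0.0
9 tcp [ 403. -248.  215.] grasp [ 404. -234.  163.] q [-0.79  0.46  1.74  0.22  1.13  0.01] dq 0.12 e 0.0
13 tcp [ 393. -220.  182.] grasp [ 406. -195.  136.] q [-0.93  0.54  1.87  0.56  1.08 -0.51] dq 0.13 e 0.0
17 tcp [ 388. -187.  153.] grasp [ 409. -151.  119.] q [-1.03  0.69  1.96  0.82  1.17 -1.  ] dq 0.12 e 0.0
20 tcp [ 387. -158.  136.] grasp [ 412. -115.  113.] q [-1.07  0.85  1.99  0.93  1.29 -1.31] dq 0.1 e 0.0
n 25 row [-0.01 -0.13  0.26  0.04  0.55 -0.26] err mm [ 2.1 -4.2 -0.1] rad 0.013
1 tcp [ 448. -286.  284.] grasp [ 420. -292.  238.] q [-0.51  0.57  1.39 -0.35  1.62  0.73] dq 0.06 e 0.0
6 tcp [ 423. -271.  252.] grasp [ 409. -268.  200.] q [-0.63  0.48  1.57 -0.11  1.33  0.45] dq 0.07 e 0.0
11 tcp [ 405. -251.  218.] grasp [ 406. -237.  165.] q [-0.78  0.46  1.73  0.21  1.13  0.03] dq 0.09 e 0.0
16 tcp [ 396. -224.  184.] grasp [ 408. -199.  138.] q [-0.93  0.53  1.86  0.56  1.08 -0.49] dq 0.11 e 0.0
21 tcp [ 392. -191.  156.] grasp [ 413. -156.  121.] q [-1.03  0.69  1.95  0.83  1.17 -0.98] dq 0.09 e 0.0
25 tcp [ 392. -161.  138.] grasp [ 417. -119.  116.] q [-1.07  0.85  1.99  0.95  1.31 -1.31] dq 0.08 e 0.0
```

```bash

python3 -m handwheel '[{"claw":1,"dx":-0.01,"dy":-0.17,"dz":0.33,"wx":0.05,"wy":0.68,"wz":-0.33},{"claw":1,"dx":-0.01,"dy":-0.17,"dz":0.33,"wx":0.05,"wy":0.68,"wz":-0.33},{"claw":1,"dx":-0.01,"dy":-0.17,"dz":0.33,"wx":0.05,"wy":0.68,"wz":-0.33},{"claw":1,"dx":-0.01,"dy":-0.17,"dz":0.33,"wx":0.05,"wy":0.68,"wz":-0.33},{"claw":1,"dx":-0.01,"dy":-0.17,"dz":0.33,"wx":0.05,"wy":0.68,"wz":-0.33}]' | sed -n '2p;4p'
python3 -m handwheel '[{"claw":1,"dx":-0.01,"dy":-0.17,"dz":0.33,"wx":0.05,"wy":0.68,"wz":-0.33},{"claw":1,"dx":-0.01,"dy":-0.17,"dz":0.33,"wx":0.05,"wy":0.68,"wz":-0.33},{"claw":1,"dx":-0.01,"dy":-0.17,"dz":0.33,"wx":0.05,"wy":0.68,"wz":-0.33},{"claw":1,"dx":-0.01,"dy":-0.17,"dz":0.33,"wx":0.05,"wy":0.68,"wz":-0.33},{"claw":1,"dx":-0.01,"dy":-0.17,"dz":0.33,"wx":0.05,"wy":0.68,"wz":-0.33}]' | sed -n '2p;4p'
python3 -m handwheel '[{"claw":1,"dx":-0.01,"dy":-0.17,"dz":0.33,"wx":0.05,"wy":0.68,"wz":-0.33},{"claw":1,"dx":-0.01,"dy":-0.17,"dz":0.33,"wx":0.05,"wy":0.68,"wz":-0.33},{"claw":1,"dx":-0.01,"dy":-0.17,"dz":0.33,"wx":0.05,"wy":0.68,"wz":-0.33},{"claw":1,"dx":-0.01,"dy":-0.17,"dz":0.33,"wx":0.05,"wy":0.68,"wz":-0.33},{"claw":1,"dx":-0.01,"dy":-0.17,"dz":0.33,"wx":0.05,"wy":0.68,"wz":-0.33}]' | sed -n '2p;4p'
python3 -m handwheel '[{"claw":1,"dx":-0.01,"dy":-0.17,"dz":0.33,"wx":0.05,"wy":0.68,"wz":-0.33},{"claw":1,"dx":-0.01,"dy":-0.17,"dz":0.33,"wx":0.05,"wy":0.68,"wz":-0.33},{"claw":1,"dx":-0.01,"dy":-0.17,"dz":0.33,"wx":0.05,"wy":0.68,"wz":-0.33},{"claw":1,"dx":-0.01,"dy":-0.17,"dz":0.33,"wx":0.05,"wy":0.68,"wz":-0.33},{"claw":1,"dx":-0.01,"dy":-0.17,"dz":0.33,"wx":0.05,"wy":0.68,"wz":-0.33}]' | sed -n '2p;4p'
python3 -m handwheel '[{"claw":1,"dx":0,"dy":0,"dz":0,"wx":0,"wy":0,"wz":0}]' >/dev/null; python3 log.py
python3 - <<'E'
from rows import *
x,T,q=cur()
t,Tt=pose(cup,PSI,PP,0,-1)
zt=Tt.as_matrix()[:,2]
x,T,q=solve(t-80*zt,Tt,2,x,T,q);
solve(t,Tt,5,x,T,q)
p_,d=imaging_=__import__("workcell").imaging.read_camera("side")
import cv2;cv2.imwrite("pics/side1.png",p_[:,:,::-1])
# remeasure cup from top camera
from h import *
p_,d=imaging.read_camera("top");P=cloud(imaging.calibration("top"),d)
Q=P[(abs(P[...,2]-99)<4)&(np.hypot(P[...,0]-468,P[...,1]+20)<50)];print(len(Q),circ(Q) if len(Q)>10 else 0)
E
```

```text
tcp_pos: [419.4, -269.4, 249.6]
contact_force: [0.2, -0.5, 0.3]
tcp_pos: [398.8, -241.7, 206.3]
contact_force: [-0.5, -0.2, -0.5]
tcp_pos: [388.9, -204.3, 166.6]
contact_force: [-0.5, -0.1, 0.6]
tcp_pos: [386.5, -158.0, 136.2]
contact_force: [0.1, 0.1, -0.5]
6.6 [-1.068  0.851  1.995  0.931  1.295 -1.316] [ 386.2 -158.   135.6] [-1.97  -1.151 -1.252] gap 85.4 ff 0.0 F [ 0.6 -0.8 -0.6]
n 2 row [ 0.06  0.04  0.68 -0.01  0.02  0.04] err mm [-0.4 -0.1 -0.1] rad 0.001
1 tcp [ 397. -142.  129.] grasp [ 421. -100.  106.] q [-1.03  0.87  2.01  0.98  1.27 -1.33] dq 0.04 e 0.0
2 tcp [ 407. -126.  121.] grasp [432. -83.  99.] q [-0.99  0.89  2.02  1.02  1.25 -1.35] dq 0.05 e 0.0
n 5 row [ 0.    0.    0.53 -0.    0.   -0.  ] err mm [-0.6 -0.5  0. ] rad 0.001
1 tcp [ 415. -113.  115.] grasp [439. -71.  92.] q [-0.96  0.9   2.03  1.06  1.23 -1.37] dq 0.04 e 0.0
2 tcp [ 422. -101.  108.] grasp [446. -58.  85.] q [-0.93  0.92  2.04  1.09  1.21 -1.39] dq 0.04 e 0.0
3 tcp [429. -88. 101.] grasp [453. -46.  78.] q [-0.9   0.94  2.05  1.13  1.2  -1.41] dq 0.04 e 0.0
4 tcp [436. -76.  95.] grasp [461. -34.  72.] q [-0.87  0.95  2.06  1.17  1.18 -1.43] dq 0.04 e 0.0
5 tcp [443. -63.  88.] grasp [468. -21.  65.] q [-0.84  0.97  2.06  1.21  1.17 -1.45] dq 0.04 e 0.0
116 (array([467.92182615, -21.01373608]), np.float64(33.17106922699177))
```

View pics/side1.png

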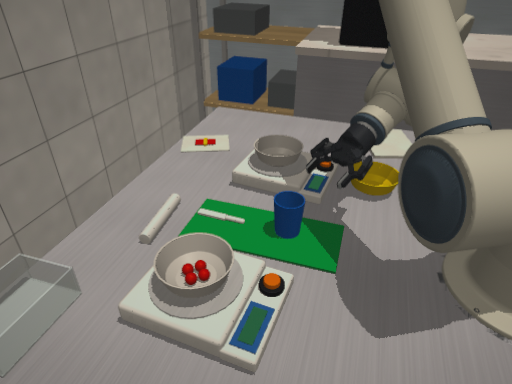

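The side view shows the gripper at (345,155), open and lined up with the cup at (289,215); nothing has been disturbed. Now the approach.

```bash

python3 -m handwheel '[{"claw":1,"dx":0.06,"dy":0.04,"dz":0.68,"wx":-0.01,"wy":0.02,"wz":0.04},{"claw":1,"dx":0.06,"dy":0.04,"dz":0.68,"wx":-0.01,"wy":0.02,"wz":0.04},{"claw":1,"dx":0,"dy":0,"dz":0.53,"wx":0,"wy":0,"wz":0},{"claw":1,"dx":0,"dy":0,"dz":0.53,"wx":0,"wy":0,"wz":0}]' | sed -n '2p;4p'
python3 -m handwheel '[{"claw":1,"dx":0,"dy":0,"dz":0.53,"wx":0,"wy":0,"wz":0},{"claw":1,"dx":0,"dy":0,"dz":0.53,"wx":0,"wy":0,"wz":0},{"claw":1,"dx":0,"dy":0,"dz":0.6,"wx":0,"wy":0,"wz":0},{"claw":1,"dx":0,"dy":0,"dz":0,"wx":0,"wy":0,"wz":0}]' | sed -n '2p;4p'
python3 log.py
python3 - <<'E'
from h import *
p_,d=imaging.read_camera("side");cv2.imwrite("pics/side2.png",cv2.resize(p_[100:290,180:460,::-1],None,fx=2.5,fy=2.5))
E
```

```text
tcp_pos: [422.5, -100.7, 108.7]
contact_force: [-0.2, -0.3, -0.2]
tcp_pos: [444.6, -61.1, 87.3]
contact_force: [0.2, -0.3, 0.3]
7.7 [-0.829  0.97   2.062  1.218  1.168 -1.458] [444.6 -61.1  87.3] [-1.97  -1.14  -1.253] gap 85.3 ff 0.0 F [ 0.2 -0.3  0.3]
```

View pics/side2.png

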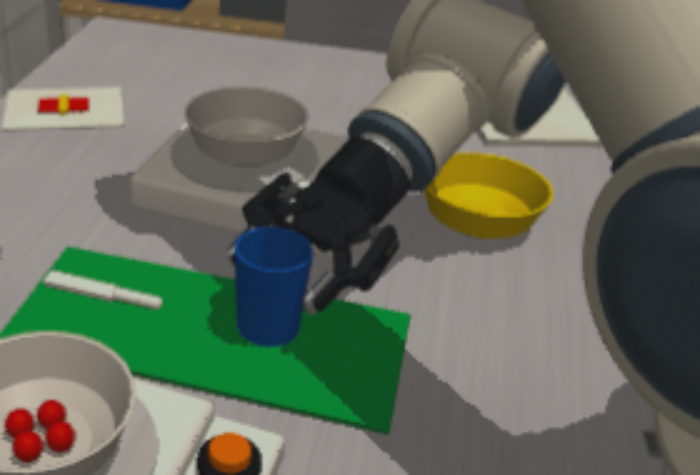

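The open fingers straddle the cup at (272,285) in the crop, with one on each side. I close the gripper.

```bash

python3 -m handwheel '[{"claw":-1,"dx":0,"dy":0,"dz":0,"wx":0,"wy":0,"wz":0},{"claw":-1,"dx":0,"dy":0,"dz":0,"wx":0,"wy":0,"wz":0},{"claw":-1,"dx":0,"dy":0,"dz":0,"wx":0,"wy":0,"wz":0},{"claw":-1,"dx":0,"dy":0,"dz":0,"wx":0,"wy":0,"wz":0}]' 35
python3 - <<'E'
from rows import *
from h import *
x,T,q=cur()
zt=T.as_matrix()[:,2]
# up 110 mm, then toward the bowl
up=np.array([0,0,115.]);psi=PSI
a=solve(x+up,T,5,x,T,q)
d=np.array([np.sin(psi),-np.cos(psi),0])
c0=np.array([468,-21,0]); Bc=np.array([557.5,-262.6,0])
sh=Bc-45*d-c0;print("shift",sh)
b=solve(a[0]+sh,T,9,*a)
Tt=R.from_rotvec(np.array([np.cos(psi),np.sin(psi),0])*np.radians(115))*T
# tip about the cup's axis point (54 ahead)
for deg in(20,40,60,80,100,115):
    Tt=R.from_rotvec(np.array([np.cos(psi),np.sin(psi),0])*np.radians(deg))*T
    g=b[0]+54*zt; xt=g-54*Tt.as_matrix()[:,2]
    q2,e=ik(xt,Tt,p,b[2],off);print(deg,q2.round(2),e.round(3))
print("axis in tool",T.inv().apply([np.cos(psi),np.sin(psi),0]).round(3))
E
```

```text
time_s: 8.25
tcp_pos: [444.6, -62.5, 88.0]
eef_rot: [-1.971, -1.139, -1.255]
contact_force: [-0.8, -2.6, 6.4]
finger_gap: 65.0
finger_force: 37.5
n 5 row [ 0.69  0.   -0.33  0.    0.    0.  ] err mm [-0.7 -0.7 -0.3] rad 0.0
1 tcp [444. -63. 111.] grasp [469. -20.  88.] q [-0.83  0.91  2.07  1.2   1.19 -1.41] dq 0.05 e 0.0
2 tcp [444. -63. 134.] grasp [469. -20. 111.] q [-0.83  0.86  2.07  1.18  1.21 -1.36] dq 0.05 e 0.0
3 tcp [444. -63. 157.] grasp [469. -21. 134.] q [-0.83  0.81  2.07  1.16  1.23 -1.3 ] dq 0.05 e 0.0
4 tcp [444. -63. 180.] grasp [469. -21. 157.] q [-0.83  0.75  2.07  1.14  1.25 -1.25] dq 0.06 e 0.0
5 tcp [444. -63. 203.] grasp [468. -21. 180.] q [-0.83  0.7   2.06  1.12  1.28 -1.19] dq 0.06 e 0.0
shift [  50.52885683 -219.1           0.        ]
n 9 row [-0.26  0.57 -0.55  0.    0.    0.  ] err mm [ 0.5 -0.1 -0.3] rad 0.0
1 tcp [450. -88. 203.] grasp [474. -45. 180.] q [-0.86  0.7   2.01  1.09  1.31 -1.15] dq 0.05 e 0.0
2 tcp [ 455. -112.  203.] grasp [480. -70. 180.] q [-0.89  0.71  1.96  1.06  1.34 -1.12] dq 0.05 e 0.0
3 tcp [ 461. -136.  203.] grasp [485. -94. 18
[... 301 characters left out ...]
 [ 502. -167.  180.] q [-0.97  0.75  1.74  0.97  1.47 -0.99] dq 0.06 e 0.0
7 tcp [ 484. -234.  202.] grasp [ 508. -191.  180.] q [-0.98  0.77  1.69  0.95  1.5  -0.97] dq 0.06 e 0.0
8 tcp [ 489. -258.  202.] grasp [ 514. -216.  180.] q [-1.    0.78  1.63  0.94  1.53 -0.94] dq 0.06 e 0.0
9 tcp [ 495. -282.  202.] grasp [ 519. -240.  179.] q [-1.01  0.8   1.57  0.93  1.56 -0.91] dq 0.06 e 0.0
20 [-0.98  0.85  1.45  0.86  1.7  -0.53] 0.0
40 [-0.95  0.92  1.35  0.83  1.85 -0.18] 0.0
60 [-0.94  0.99  1.26  0.84  1.99  0.15] 0.0
80 [-0.93  1.07  1.21  0.89  2.11  0.47] 0.0
100 [-0.93  1.14  1.2   0.97  2.2   0.8 ] 0.0
115 [-0.93  1.18  1.21  1.04  2.24  1.04] 0.0
axis in tool [ 0.424 -0.001  0.906]
```

```bash

python3 -m handwheel '[{"claw":-1,"dx":0.3,"dy":0,"dz":-0.14,"wx":0,"wy":0,"wz":0},{"claw":-1,"dx":0.7,"dy":0,"dz":-0.33,"wx":0,"wy":0,"wz":0},{"claw":-1,"dx":0.9,"dy":0,"dz":-0.42,"wx":0,"wy":0,"wz":0},{"claw":-1,"dx":0.9,"dy":0,"dz":-0.42,"wx":0,"wy":0,"wz":0},{"claw":-1,"dx":0.65,"dy":0,"dz":-0.34,"wx":0,"wy":0,"wz":0}]' | sed -n '2p;4,6p'
python3 -m handwheel '[{"claw":-1,"dx":-0.13,"dy":0.28,"dz":-0.27,"wx":0,"wy":0,"wz":0},{"claw":-1,"dx":-0.26,"dy":0.57,"dz":-0.55,"wx":0,"wy":0,"wz":0},{"claw":-1,"dx":-0.26,"dy":0.57,"dz":-0.55,"wx":0,"wy":0,"wz":0},{"claw":-1,"dx":-0.26,"dy":0.57,"dz":-0.55,"wx":0,"wy":0,"wz":0},{"claw":-1,"dx":-0.26,"dy":0.57,"dz":-0.55,"wx":0,"wy":0,"wz":0}]' | sed -n '2p;4,6p'
python3 -m handwheel '[{"claw":-1,"dx":-0.26,"dy":0.57,"dz":-0.55,"wx":0,"wy":0,"wz":0},{"claw":-1,"dx":-0.26,"dy":0.57,"dz":-0.55,"wx":0,"wy":0,"wz":0},{"claw":-1,"dx":-0.26,"dy":0.57,"dz":-0.55,"wx":0,"wy":0,"wz":0},{"claw":-1,"dx":-0.26,"dy":0.57,"dz":-0.55,"wx":0,"wy":0,"wz":0},{"claw":-1,"dx":-0.13,"dy":0.29,"dz":-0.27,"wx":0,"wy":0,"wz":0}]' | sed -n '2p;4,6p'
python3 -m handwheel '[{"claw":-1,"dx":0,"dy":0,"dz":0,"wx":0,"wy":0,"wz":0},{"claw":-1,"dx":0,"dy":0,"dz":0,"wx":0,"wy":0,"wz":0}]'
python3 - <<'E'
from rows import *
from h import *
x,T,q=cur();print("grasp",(x+54*T.as_matrix()[:,2]).round(1))
pic,d=imaging.read_camera("top");P=cloud(imaging.calibration("top"),d)
cv2.imwrite("pics/top2.png",cv2.resize(pic[100:270,230:450,::-1],None,fx=3,fy=3))
h=cv2.cvtColor(pic,cv2.COLOR_RGB2HSV);m=(h[...,0]>105)&(h[...,0]<125)&(h[...,1]>120)
Q=P[m&(P[...,2]>120)];Q=Q[Q[:,2]>np.percentile(Q[:,2],90)-8];print(len(Q),circ(Q),np.percentile(Q[:,2],90))
h0=np.array([np.cos(PSI),np.sin(PSI),0])
g=x+54*T.as_matrix()[:,2]
Tt=R.from_rotvec(h0*np.radians(60))*T
solve(g-54*Tt.as_matrix()[:,2],Tt,10,x,T,q)
E
```

```text
tcp_pos: [443.7, -62.7, 203.9]
contact_force: [0.6, -0.7, -1.5]
finger_gap: 64.8
finger_force: 38.7
tcp_pos: [469.6, -173.7, 201.3]
contact_force: [-0.1, -0.3, -1.5]
finger_gap: 64.7
finger_force: 38.8
tcp_pos: [495.3, -283.3, 201.0]
contact_force: [-0.4, -0.3, -1.7]
finger_gap: 65.1
finger_force: 38.8
time_s: 10.38
tcp_pos: [495.0, -281.0, 201.7]
eef_rot: [-1.971, -1.139, -1.254]
contact_force: [-0.4, -0.2, -1.6]
finger_gap: 64.6
finger_force: 38.8
grasp [ 519.4 -238.6  178.8]
76 (array([  75.23657624, -301.88429851]), np.float64(389.73440068066844)) 699.4044113175133
n 10 row [-0.    0.08  0.    0.37  0.    0.79] err mm [ 0.5 -0.3  1.1] rad 0.001
1 tcp [ 497. -282.  202.] grasp [ 519. -239.  179.] q [-1.    0.81  1.53  0.9   1.6  -0.79] dq 0.12 e 0.0
3 tcp [ 501. -285.  201.] grasp [ 519. -239.  179.] q [-0.98  0.84  1.46  0.86  1.68 -0.57] dq 0.11 e 0.0
5 tcp [ 505. -287.  199.] grasp [ 520. -239.  179.] q [-0.96  0.88  1.4   0.84  1.77 -0.35] dq 0.11 e 0.0
7 tcp [ 509. -289.  197.] grasp [ 520. -239.  180.] q [-0.95  0.93  1.34  0.83  1.86 -0.15] dq 0.1 e 0.0
9 tcp [ 511. -290.  193.] grasp [ 520. -239.  180.] q [-0.94  0.97  1.29  0.84  1.95  0.05] dq 0.1 e 0.0
10 tcp [ 513. -291.  191.] grasp [ 520. -239.  180.] q [-0.93  0.99  1.26  0.84  1.99  0.15] dq 0.1 e 0.0
```

View pics/top2.png

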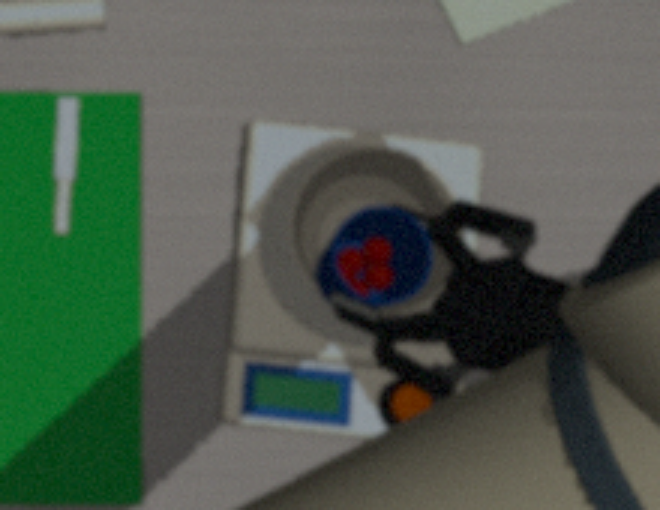

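The cup is over the right bowl at (375,255) in the crop, with all the balls still inside. I tip it towards (+0.87,-0.5), slowly past 60°.

```bash

python3 -m handwheel '[{"claw":-1,"dx":0,"dy":0.08,"dz":0,"wx":0.37,"wy":0,"wz":0.79},{"claw":-1,"dx":0,"dy":0.08,"dz":0,"wx":0.37,"wy":0,"wz":0.79},{"claw":-1,"dx":0,"dy":0.08,"dz":0,"wx":0.37,"wy":0,"wz":0.79},{"claw":-1,"dx":0,"dy":0.08,"dz":0,"wx":0.37,"wy":0,"wz":0.79},{"claw":-1,"dx":0,"dy":0.08,"dz":0,"wx":0.37,"wy":0,"wz":0.79}]' | sed -n '2p;4,6p'
python3 -m handwheel '[{"claw":-1,"dx":0,"dy":0.08,"dz":0,"wx":0.37,"wy":0,"wz":0.79},{"claw":-1,"dx":0,"dy":0.08,"dz":0,"wx":0.37,"wy":0,"wz":0.79},{"claw":-1,"dx":0,"dy":0.04,"dz":0,"wx":0.18,"wy":0,"wz":0.4},{"claw":-1,"dx":0,"dy":0.04,"dz":0,"wx":0.18,"wy":0,"wz":0.4},{"claw":-1,"dx":0,"dy":0.04,"dz":0,"wx":0.18,"wy":0,"wz":0.4}]' | sed -n '2p;4,6p'
python3 - <<'E'
from rows import *
from h import *
x,T,q=cur();print("grasp",(x+54*T.as_matrix()[:,2]).round(1))
pic,d=imaging.read_camera("side")
cv2.imwrite("pics/side3.png",cv2.resize(pic[70:230,200:400,::-1],None,fx=3,fy=3))
E
```

```text
tcp_pos: [505.3, -286.9, 199.6]
contact_force: [-0.4, 0.1, -1.4]
finger_gap: 65.0
finger_force: 38.8
tcp_pos: [511.0, -290.1, 194.3]
contact_force: [-0.2, -0.1, -1.8]
finger_gap: 65.0
finger_force: 38.8
grasp [ 520.  -238.9  179.9]
```

View pics/side3.png

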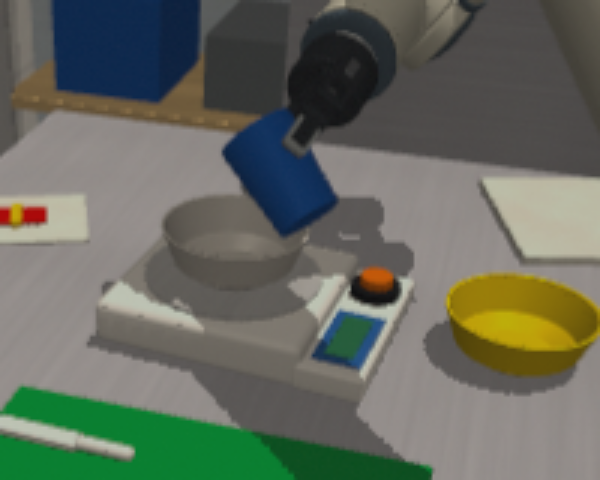

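The side view shows the cup tipped about 50° at (280,175), its mouth over the bowl at (235,240), with no contact. I continue slowly.

```bash

python3 -m handwheel '[{"claw":-1,"dx":0,"dy":0.04,"dz":0,"wx":0.18,"wy":0,"wz":0.4},{"claw":-1,"dx":0,"dy":0.04,"dz":0,"wx":0.18,"wy":0,"wz":0.4},{"claw":-1,"dx":0,"dy":0.04,"dz":0,"wx":0.18,"wy":0,"wz":0.4},{"claw":-1,"dx":0,"dy":0.04,"dz":0,"wx":0.18,"wy":0,"wz":0.4},{"claw":-1,"dx":0,"dy":0.04,"dz":0,"wx":0.18,"wy":0,"wz":0.4}]' | sed -n '2p;4p'
python3 -m handwheel '[{"claw":-1,"dx":0,"dy":0.04,"dz":0,"wx":0.18,"wy":0,"wz":0.4},{"claw":-1,"dx":0,"dy":0.04,"dz":0,"wx":0.18,"wy":0,"wz":0.4},{"claw":-1,"dx":0,"dy":0.04,"dz":0,"wx":0.18,"wy":0,"wz":0.4},{"claw":-1,"dx":0,"dy":0.04,"dz":0,"wx":0.18,"wy":0,"wz":0.4},{"claw":-1,"dx":0,"dy":0.04,"dz":0,"wx":0.18,"wy":0,"wz":0.4}]' | sed -n '2p;4p'
python3 -m handwheel '[{"claw":-1,"dx":0,"dy":0.04,"dz":0,"wx":0.18,"wy":0,"wz":0.4},{"claw":-1,"dx":0,"dy":0.04,"dz":0,"wx":0.18,"wy":0,"wz":0.4},{"claw":-1,"dx":0,"dy":0.04,"dz":0,"wx":0.18,"wy":0,"wz":0.4},{"claw":-1,"dx":0,"dy":0.04,"dz":0,"wx":0.18,"wy":0,"wz":0.4},{"claw":-1,"dx":0,"dy":0.04,"dz":0,"wx":0.18,"wy":0,"wz":0.4}]' | sed -n '2p;4p'
python3 -m handwheel '[{"claw":-1,"dx":0,"dy":0.04,"dz":0,"wx":0.18,"wy":0,"wz":0.4},{"claw":-1,"dx":0,"dy":0.04,"dz":0,"wx":0.18,"wy":0,"wz":0.4},{"claw":-1,"dx":0,"dy":0.04,"dz":0,"wx":0.18,"wy":0,"wz":0.4},{"claw":-1,"dx":0,"dy":0.04,"dz":0,"wx":0.18,"wy":0,"wz":0.4},{"claw":-1,"dx":0,"dy":0.04,"dz":0,"wx":0.18,"wy":0,"wz":0.4}]' | sed -n '2p;4p'
python3 -m handwheel '[{"claw":-1,"dx":0,"dy":0.04,"dz":0,"wx":0.18,"wy":0,"wz":0.4},{"claw":-1,"dx":0,"dy":0.04,"dz":0,"wx":0.18,"wy":0,"wz":0.4},{"claw":-1,"dx":0,"dy":0,"dz":0,"wx":0,"wy":0,"wz":0},{"claw":-1,"dx":0,"dy":0,"dz":0,"wx":0,"wy":0,"wz":0},{"claw":-1,"dx":0,"dy":0,"dz":0,"wx":0,"wy":0,"wz":0}]'
python3 - <<'E'
from rows import *
from h import *
x,T,q=cur();print("grasp",(x+54*T.as_matrix()[:,2]).round(1),q.round(2))
T0=R.from_rotvec([-1.971,-1.139,-1.254]);print("tilt",np.degrees((T*T0.inv()).as_rotvec()).round(1))
a,_=imaging.read_camera("side");b,_=imaging.read_camera("top")
cv2.imwrite("pics/both4.png",np.hstack([cv2.resize(i[:,:,::-1],(400,320)) for i in(a[70:230,200:400],b[100:260,230:430])]))
E
```

```text
tcp_pos: [513.8, -291.9, 189.4]
contact_force: [0.3, -0.1, -1.3]
tcp_pos: [515.4, -292.9, 183.7]
contact_force: [0.7, 0.6, -1.1]
tcp_pos: [515.7, -293.1, 177.7]
contact_force: [0.4, -0.2, -2.2]
tcp_pos: [514.5, -292.7, 172.3]
contact_force: [-0.0, -0.8, 2.9]
time_s: 14.85
tcp_pos: [513.8, -292.6, 169.7]
eef_rot: [-1.34, 0.397, 0.258]
contact_force: [0.4, -0.5, -0.1]
finger_gap: 64.9
finger_force: 39.6
grasp [ 520.8 -239.9  179.3] [-0.93  1.18  1.22  1.04  2.23  1.08]
tilt [ 58.2 101.8  -1.2]
```

View pics/both4.png

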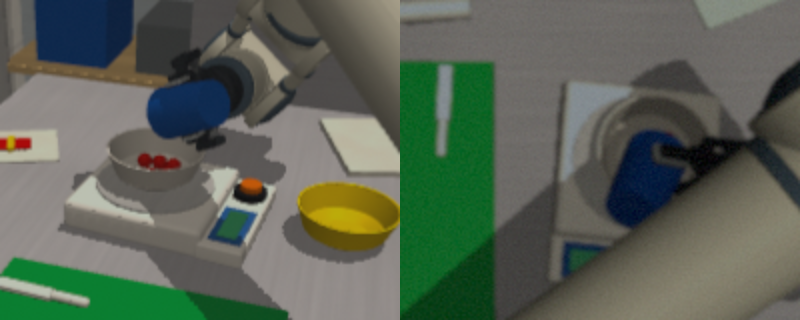

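Tilt is 117°. The side half shows balls in the bowl at (158,162), and the force reading dropped back towards zero. I turn the cup upright over the bowl, then move back.

```bash

python3 -m handwheel '[{"claw":-1,"dx":0,"dy":-0.08,"dz":0,"wx":-0.36,"wy":0,"wz":-0.79},{"claw":-1,"dx":0,"dy":-0.08,"dz":0,"wx":-0.36,"wy":0,"wz":-0.79},{"claw":-1,"dx":0,"dy":-0.08,"dz":0,"wx":-0.36,"wy":0,"wz":-0.79},{"claw":-1,"dx":0,"dy":-0.08,"dz":0,"wx":-0.36,"wy":0,"wz":-0.79},{"claw":-1,"dx":0,"dy":-0.08,"dz":0,"wx":-0.36,"wy":0,"wz":-0.79}]' | sed -n '2p;4p'
python3 -m handwheel '[{"claw":-1,"dx":0,"dy":-0.08,"dz":0,"wx":-0.36,"wy":0,"wz":-0.79},{"claw":-1,"dx":0,"dy":-0.08,"dz":0,"wx":-0.36,"wy":0,"wz":-0.79},{"claw":-1,"dx":0,"dy":-0.08,"dz":0,"wx":-0.36,"wy":0,"wz":-0.79},{"claw":-1,"dx":0,"dy":-0.08,"dz":0,"wx":-0.36,"wy":0,"wz":-0.79},{"claw":-1,"dx":0,"dy":-0.08,"dz":0,"wx":-0.36,"wy":0,"wz":-0.79}]' | sed -n '2p;4p'
python3 -m handwheel '[{"claw":-1,"dx":0,"dy":-0.08,"dz":0,"wx":-0.36,"wy":0,"wz":-0.79},{"claw":-1,"dx":0,"dy":-0.08,"dz":0,"wx":-0.36,"wy":0,"wz":-0.79},{"claw":-1,"dx":0,"dy":-0.08,"dz":0,"wx":-0.36,"wy":0,"wz":-0.79},{"claw":-1,"dx":0,"dy":-0.08,"dz":0,"wx":-0.36,"wy":0,"wz":-0.79},{"claw":-1,"dx":0,"dy":-0.08,"dz":0,"wx":-0.36,"wy":0,"wz":-0.79}]' | sed -n '2p;4p'
python3 -m handwheel '[{"claw":-1,"dx":0,"dy":-0.08,"dz":0,"wx":-0.36,"wy":0,"wz":-0.79},{"claw":-1,"dx":0,"dy":-0.08,"dz":0,"wx":-0.36,"wy":0,"wz":-0.79},{"claw":-1,"dx":0,"dy":-0.08,"dz":0,"wx":-0.36,"wy":0,"wz":-0.79},{"claw":-1,"dx":0,"dy":-0.08,"dz":0,"wx":-0.36,"wy":0,"wz":-0.79},{"claw":-1,"dx":0,"dy":-0.05,"dz":0,"wx":-0.25,"wy":0,"wz":-0.52}]' | sed -n '2p;4p'
python3 -m handwheel '[{"claw":-1,"dx":0,"dy":0,"dz":0,"wx":0,"wy":0,"wz":0},{"claw":-1,"dx":0,"dy":0,"dz":0,"wx":0,"wy":0,"wz":0}]'
python3 - <<'E'
from rows import *
x,T,q=cur()
T0=R.from_rotvec([-1.971,-1.139,-1.255]);print("err tilt",((T*T0.inv()).as_rotvec()).round(3))
up=np.array([444.6,-62.5,200.])
a=solve(up,T0,10,x,T,q)
solve(np.array([444.6,-62.5,91.]),T0,5,*a)
E
```

```text
tcp_pos: [516.6, -294.0, 181.1]
contact_force: [-0.7, 0.1, -0.9]
tcp_pos: [514.0, -292.4, 192.6]
contact_force: [0.1, -0.1, -0.6]
tcp_pos: [506.8, -288.2, 201.1]
contact_force: [0.6, -0.4, -0.6]
tcp_pos: [497.6, -282.9, 204.3]
contact_force: [-0.7, -0.0, -0.8]
time_s: 17.7
tcp_pos: [497.8, -283.1, 204.2]
eef_rot: [-1.97, -1.144, -1.248]
contact_force: [0.2, -0.0, -1.4]
finger_gap: 64.8
finger_force: 39.6
err tilt [-0.003  0.003  0.005]
n 10 row [ 0.22 -0.52  0.5  -0.    0.    0.  ] err mm [-1.  -1.  -0.3] rad 0.006
1 tcp [ 492. -261.  204.] grasp [ 517. -219.  181.] q [-0.99  0.79  1.61  0.93  1.54 -0.92] dq 0.06 e 0.0
3 tcp [ 482. -217.  203.] grasp [ 506. -175.  180.] q [-0.97  0.76  1.72  0.96  1.48 -0.98] dq 0.05 e 0.0
5 tcp [ 471. -173.  202.] grasp [ 495. -131.  179.] q [-0.94  0.73  1.82  0.99  1.42 -1.03] dq 0.05 e 0.0
7 tcp [ 460. -129.  201.] grasp [484. -87. 178.] q [-0.9   0.72  1.92  1.03  1.36 -1.09] dq 0.05 e 0.0
9 tcp [449. -85. 200.] grasp [473. -43. 177.] q [-0.86  0.7   2.01  1.09  1.3  -1.16] dq 0.05 e 0.0
10 tcp [444. -64. 200.] grasp [468. -21. 177.] q [-0.83  0.7   2.06  1.12  1.27 -1.19] dq 0.05 e 0.0
n 5 row [-0.65  0.    0.32 -0.01  0.01  0.  ] err mm [0.1 0.7 0.1] rad 0.003
1 tcp [444. -63. 178.] grasp [468. -21. 155.] q [-0.83  0.75  2.07  1.14  1.25 -1.25] dq 0.06 e 0.0
2 tcp [444. -63. 156.] grasp [468. -21. 133.] q [-0.83  0.81  2.07  1.16  1.23 -1.3 ] dq 0.05 e 0.0
3 tcp [444. -63. 135.] grasp [469. -20. 112.] q [-0.83  0.86  2.07  1.18  1.21 -1.36] dq 0.05 e 0.0
4 tcp [444. -62. 113.] grasp [469. -20.  90.] q [-0.83  0.91  2.07  1.2   1.19 -1.41] dq 0.05 e 0.0
5 tcp [445. -62.  91.] grasp [469. -19.  68.] q [-0.83  0.96  2.06  1.22  1.17 -1.45] dq 0.05 e 0.0
```

Move back above the board and check that five balls are in the bowl and the cup is empty.

```bash

python3 -m handwheel '[{"claw":-1,"dx":0.22,"dy":-0.52,"dz":0.5,"wx":0,"wy":0,"wz":0},{"claw":-1,"dx":0.22,"dy":-0.52,"dz":0.5,"wx":0,"wy":0,"wz":0},{"claw":-1,"dx":0.22,"dy":-0.52,"dz":0.5,"wx":0,"wy":0,"wz":0},{"claw":-1,"dx":0.22,"dy":-0.52,"dz":0.5,"wx":0,"wy":0,"wz":0},{"claw":-1,"dx":0.22,"dy":-0.52,"dz":0.5,"wx":0,"wy":0,"wz":0}]' | sed -n '2p;4p'
python3 -m handwheel '[{"claw":-1,"dx":0.22,"dy":-0.52,"dz":0.5,"wx":0,"wy":0,"wz":0},{"claw":-1,"dx":0.22,"dy":-0.52,"dz":0.5,"wx":0,"wy":0,"wz":0},{"claw":-1,"dx":0.22,"dy":-0.52,"dz":0.5,"wx":0,"wy":0,"wz":0},{"claw":-1,"dx":0.22,"dy":-0.52,"dz":0.5,"wx":0,"wy":0,"wz":0},{"claw":-1,"dx":0.22,"dy":-0.52,"dz":0.5,"wx":0,"wy":0,"wz":0}]' | sed -n '2p;4p'
python3 -m handwheel '[{"claw":-1,"dx":-0.65,"dy":0,"dz":0.32,"wx":0,"wy":0,"wz":0},{"claw":-1,"dx":-0.65,"dy":0,"dz":0.32,"wx":0,"wy":0,"wz":0},{"claw":-1,"dx":-0.65,"dy":0,"dz":0.32,"wx":0,"wy":0,"wz":0},{"claw":-1,"dx":0,"dy":0,"dz":0,"wx":0,"wy":0,"wz":0}]'
python3 log.py
python3 - <<'E'
from h import *
b,_=imaging.read_camera("top")
cv2.imwrite("pics/top5.png",cv2.resize(b[120:260,100:420,::-1],None,fx=2.5,fy=2.5))
E
```

```text
tcp_pos: [470.7, -172.6, 201.8]
contact_force: [0.3, -0.1, -0.7]
tcp_pos: [443.6, -62.9, 199.5]
contact_force: [0.4, -0.3, -0.5]
time_s: 19.45
tcp_pos: [444.3, -62.6, 133.5]
eef_rot: [-1.97, -1.143, -1.248]
contact_force: [-0.2, -0.1, -1.0]
finger_gap: 64.8
finger_force: 39.6
19.45 [-0.83   0.859  2.067  1.173  1.205 -1.351] [444.3 -62.6 133.5] [-1.97  -1.143 -1.248] gap 64.8 ff 39.57396812947991 F [-0.2 -0.1 -1. ]
```

View pics/top5.png

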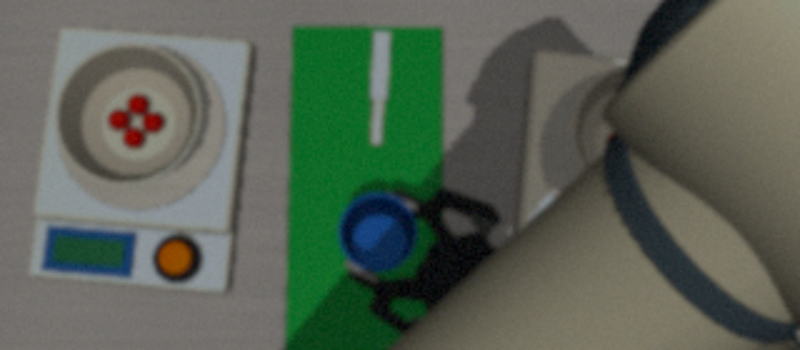

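The cup is empty at (378,232), and the left bowl still has its four balls at (135,120). Now I lower the cup to the board.

```bash

python3 -m handwheel '[{"claw":-1,"dx":-0.65,"dy":0,"dz":0.32,"wx":0,"wy":0,"wz":0},{"claw":-1,"dx":-0.4,"dy":0,"dz":0.19,"wx":0,"wy":0,"wz":0},{"claw":-1,"dx":-0.2,"dy":0,"dz":0.09,"wx":0,"wy":0,"wz":0},{"claw":-1,"dx":0,"dy":0,"dz":0,"wx":0,"wy":0,"wz":0}]' | sed -n '2p;4p'
python3 -m handwheel '[{"claw":-1,"dx":-0.05,"dy":0,"dz":0.02,"wx":0,"wy":0,"wz":0},{"claw":-1,"dx":0,"dy":0,"dz":0,"wx":0,"wy":0,"wz":0}]' | sed -n '2p;4p'
python3 -m handwheel '[{"claw":-1,"dx":-0.03,"dy":0,"dz":0.01,"wx":0,"wy":0,"wz":0},{"claw":-1,"dx":0,"dy":0,"dz":0,"wx":0,"wy":0,"wz":0}]' | sed -n '2p;4p'
```

```text
tcp_pos: [444.3, -62.3, 92.8]
contact_force: [0.5, -0.1, -2.0]
tcp_pos: [444.3, -62.4, 91.4]
contact_force: [-0.1, -0.9, -0.1]
tcp_pos: [444.2, -62.5, 90.2]
contact_force: [-0.4, 0.5, -1.3]
```

```bash

python3 -m handwheel '[{"claw":-1,"dx":-0.04,"dy":0,"dz":0.02,"wx":0,"wy":0,"wz":0},{"claw":-1,"dx":0,"dy":0,"dz":0,"wx":0,"wy":0,"wz":0}]' | sed -n '2p;4p'
python3 -m handwheel '[{"claw":-1,"dx":-0.03,"dy":0,"dz":0.01,"wx":0,"wy":0,"wz":0},{"claw":-1,"dx":0,"dy":0,"dz":0,"wx":0,"wy":0,"wz":0}]' | sed -n '2p;4p'
```

```text
tcp_pos: [444.2, -62.5, 88.8]
contact_force: [0.6, 0.4, -0.8]
tcp_pos: [444.1, -62.5, 88.1]
contact_force: [0.4, -1.1, 4.0]
```

Board contact at z = 88.1, the same height as at the grasp. I release and back straight off.

```bash

python3 -m handwheel '[{"claw":0.6,"dx":0,"dy":0,"dz":0,"wx":0,"wy":0,"wz":0},{"claw":1,"dx":0,"dy":0,"dz":0,"wx":0,"wy":0,"wz":0},{"claw":1,"dx":0,"dy":0,"dz":0,"wx":0,"wy":0,"wz":0},{"claw":1,"dx":0,"dy":0,"dz":0,"wx":0,"wy":0,"wz":0}]' | sed -n '2p;4,5p'
python3 -m handwheel '[{"claw":1,"dx":0,"dy":0,"dz":-0.3,"wx":0,"wy":0,"wz":0},{"claw":1,"dx":0,"dy":0,"dz":-0.5,"wx":0,"wy":0,"wz":0},{"claw":1,"dx":0,"dy":0,"dz":-0.6,"wx":0,"wy":0,"wz":0},{"claw":1,"dx":0,"dy":0,"dz":-0.7,"wx":0,"wy":0,"wz":0},{"claw":1,"dx":0,"dy":0,"dz":-0.8,"wx":0,"wy":0,"wz":0}]' | sed -n '2p;4,5p'
python3 -m handwheel '[{"claw":1,"dx":0.8,"dy":0,"dz":-0.6,"wx":0,"wy":0,"wz":0},{"claw":1,"dx":0.8,"dy":0,"dz":-0.6,"wx":0,"wy":0,"wz":0},{"claw":1,"dx":0.8,"dy":0,"dz":-0.6,"wx":0,"wy":0,"wz":0},{"claw":1,"dx":0.8,"dy":0,"dz":-0.6,"wx":0,"wy":0,"wz":0},{"claw":1,"dx":0,"dy":0,"dz":0,"wx":0,"wy":0,"wz":0}]' | sed -n '1,5p'
python3 - <<'E'
from h import *
pic={}
for n in("top","side"):
    pic[n],d=imaging.read_camera(n);P=cloud(imaging.calibration(n),d)
    Q=P[(abs(P[...,2]-98)<5)&(np.hypot(P[...,0]-468,P[...,1]+20)<50)];print(n,len(Q),circ(Q) if len(Q)>10 else 0, np.percentile(Q[:,2],95))
    h=cv2.cvtColor(pic[n],cv2.COLOR_RGB2HSV);m=((h[...,0]<4)|(h[...,0]>175))&(h[...,1]>170)&(h[...,2]>60)
    for b,ce,a in blobs(m,8):print(n,ce.round(),a,np.nanmedian(P[b],0).round())
    q=P[(abs(P[...,2]-102)<4)&(np.hypot(P[...,0]-557,P[...,1]+262)<95)];print("bowlR",len(q),circ(q) if len(q)>30 else 0)
cv2.imwrite("pics/both6.png",np.hstack([cv2.resize(i[:,:,::-1],(400,320)) for i in(pic["side"][100:260,160:360],pic["top"][100:260,230:430])]))
E
```

```text
tcp_pos: [444.1, -62.6, 87.9]
contact_force: [-0.2, 0.0, -0.3]
finger_gap: 85.3
tcp_pos: [404.2, -132.1, 125.7]
contact_force: [-0.3, -0.3, -1.2]
finger_gap: 85.5
time_s: 22.75
tcp_pos: [392.5, -152.8, 244.1]
eef_rot: [-1.973, -1.147, -1.25]
contact_force: [0.6, 0.1, -0.4]
finger_gap: 85.4
top 126 (array([467.28847568, -20.85488318]), np.float64(33.0652986466953)) 99.6190925696529
top [387.  74.] 79 [ 868. -390.    8.]
top [394.  87.] 89 [ 829. -406.    8.]
top [155. 162.] 37 [597. 215.  79.]
top [147. 168.] 34 [583. 233.  79.]
top [363. 175.] 114 [ 567. -290.   78.]
top [161. 168.] 34 [581. 201.  79.]
top [153. 175.] 35 [565. 218.  79.]
top [347. 176.] 29 [ 564. -248.   79.]
top [353. 185.] 31 [ 543. -263.   78.]
bowlR 406 (array([ 566.07375546, -268.31908519]), np.float64(67.1825641209851))
side 197 (array([469.15960372, -19.73751264]), np.float64(33.03560688541834)) 99.91620943169679
side [211. 141.] 34 [ 831. -407.   10.]
side [199. 142.] 35 [ 867. -385.   10.]
side [277. 150.] 98 [ 569. -286.   77.]
side [202. 270.] 189 [573. 215.  78.]
side [189. 274.] 197 [591. 233.  79.]
bowlR 261 (array([ 567.32142251, -268.28391035]), np.float64(66.66103669410505))
```

View pics/both6.png

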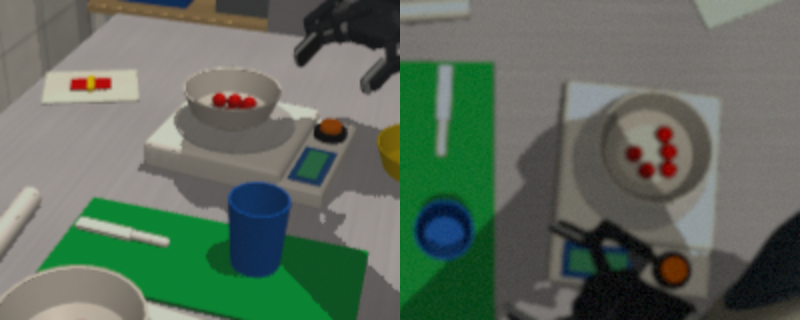

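All five balls are in the right bowl (top half, around (655,152)). The bowl has shifted about 10 mm, within the 30 mm limit. The cup stands upright and empty on the board at (467,-21), with its rim at about 99 mm. The gripper is clear, so I hand in.

```bash
python3 -c "
from workcell import sign_off
print(sign_off())"
```

```text
the job is handed in; nothing more can be done
None
```

The job is handed in, with no verdict shown: I pressed the right-hand tare button fully, poured all five balls into the right-hand bowl (it shifted about 10 mm, limit 30 mm), and stood the empty cup upright on the green board.

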